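# Mount a ring transformer on its chassis post

### The arm

A 7-joint arm with a two-finger parallel gripper is mounted at the origin on the work surface. World frame = base frame: x ahead of the robot, y to its left, z up, the work surface at z = 0. Lengths are in m, angles in rad, forces in N, time in s.
With the tool pointing down it reaches from about 0.35 to 0.9 m from the base axis. Payload 8.1 kg.
Tool frame: the origin (TCP) lies at the very end of the fingers, on their centre line; the grasp point (between the pads) lies 19 mm behind it (pinch_z is the distance from the TCP to the grasp point, in m); z points along the fingers, y is the direction in which the jaws open and shut (so a half turn about z gives the same grasp; the last joint's range is limited). The gripper opens to 92 mm and grips with 3 to 60 N. Pads are 19 mm wide; open, the fingers measure 130 mm over their backs; the gripper's body (75 mm by 190 mm) begins 47 mm behind the grasp point.
Start: joints at [-0.103, 0.434, 0.025, 1.573, -0.012, 1.134, -0.075], TCP at [0.625, -0, 0.227] pointing down, gripper open.
Joint ranges: [-2.62, 2.62], [-0.44, 2.09], [-1.27, 1.32], [0.08, 2.57], [-1.32, 4.46], [0.12, 2], [-2.74, 2.74]. Speed limits (rad/s): [2.22, 2.22, 3.01, 3.01, 3.14, 3.14, 3.14].

### API

Orientations are given as [roll, pitch, yaw] about the fixed x, y, z axes, in that order (R = Rz(yaw) Ry(pitch) Rx(roll)).
In Python, from plant import goto, servo_line, goto_joints, release, grab, sleep, inverse_kinematics, capture, PlanningError, sign_off, current_time, current_joints, current_joint_velocities, current_joint_efforts, current_tcp_pos, current_ee_rot, current_force, current_wrist_torque, current_finger_gap, pinch_z gives the robot as it stands. Calls block until the motion is done:
- goto(position, orientation): joint-space move of the TCP to a pose.
- servo_line(position, rotation=None, vel=0.15, contact_N=None): straight line of the TCP; rotation=None keeps the orientation; vel is the mean speed in m/s. With contact_N (N) it stops when the force on the tool has changed by that much, and returns True; else False.
- goto_joints(angles): joint-space move.
- release() and grab(): open the fingers fully, or close them until they stop; the grip force is fixed at half the most.
- sleep(seconds).
- inverse_kinematics(position, orientation): joint angles nearest the present ones, or None.
- capture(name): name is "scene" or "side" or "wrist"; returns a dict with "img" (480x640x3 uint8, blue, green, red), "range_z" (480x640 float32, m along the optical axis (not along the pixel's ray), 0 where there is no reading), "fov_y" (degrees; the focal length in pixels is half the picture's height over the tangent of half this angle, whatever the lens; pixels are square), "cx", "cy" (the principal point, pixels), "extrinsics" (4x4, takes a point from world to camera coordinates); the wrist camera has in their place "mount" (4x4, takes a point from camera to tool coordinates, whose origin is the TCP and whose axes are the flange's). Camera axes: x right, y up, looking along -z (the intrinsics and any distortion apply to the point x, -y, -z); pixel columns grow to the right and rows downward; lengths in m; the calibration is good to about 2 mm. A picture is of the moment at which its call begins: read the wrist's pose just before it.
A pose or a line that the arm cannot do raises PlanningError and nothing moves.
- sign_off(): hands the job in, once; it reports no verdict.
Readings, each from a call of its own:
- current_time(): time.
- current_joints(): joint angles.
- current_joint_velocities(): joint speeds.
- current_joint_efforts(): joint torques, N m.
- current_tcp_pos(): TCP position.
- current_ee_rot(): TCP orientation.
- current_force(): force on the tool from outside, world axes, zero at the start.
- current_wrist_torque(): the same for the moment, N m.
- current_finger_gap(): finger opening in m.
Only numpy, scipy, OpenCV 4.12 (cv2) and the standard library are available. Lean on these libraries where they do the work, as an engineer would, in place of code of your own. Each camera call takes 0.05 s, during which the arm holds its last target. There are 200 camera calls.

### The job

Fit the ring transformer to the power-supply chassis: thread the yellow insulating spacer down the steel post until it lies flat on the chassis plate, then thread the copper transformer down on top of it, fully home, with its white terminal block facing straight towards the blue terminal strip. Lower the transformer, do not drop it; let go of everything and leave the bottle, the screw tray and the screwdriver where they are.

Things in the scene. Friction and masses are not known exactly. Their poses are not given: they have to be found in the camera images.
- chassis: Aluminium chassis fixed to the bench: plate 240 x 170 mm, 8 mm thick (x -105 to +135 mm, y +-85 mm; rims on the y edges 16 mm high). Origin on the bench under the axis of its upright steel post, z up. Blue terminal strip on the -x side, 88 mm from the post, top 26 mm over the bench; green circuit board from x = +80 mm, parts to 37 mm. Nothing else within 75 mm of the post.
- post_tip (a point): Centre of the post's top, 63 mm above the bench (55 mm above the plate). The post is 18 mm in diameter; its top 10 mm taper to 8 mm.
- strip (a point): Middle of the top of the blue terminal strip (20 mm in chassis x, 90 mm in y), 88 mm from the post on the chassis -x side.
- spacer: Loose yellow plastic insulating ring, 60 mm outer diameter, 26 mm hole, 14 mm thick, about 50 g, lying flat on the bench. Origin: centre of the underside, z up. Its yaw does not matter.
- transformer: Loose copper ring transformer, 64 mm outer diameter, 26 mm hole, 32 mm high, about 0.4 kg, flat on the bench. Origin: centre of the underside, z up. A white terminal block (26 mm wide, 7 to 25 mm up) sticks out on its -x side to 48 mm from the axis; grip across the diameter clear of it, e.g. along y. Mounted right, its x axis points the same way as the chassis x axis.
- terminal (a point): Point in the white terminal block of the transformer: 40 mm from the ring's axis on the transformer's -x side, 16 mm above its underside.
- flux_bottle: White bottle with red cap, 56 mm diameter, 140 mm high, standing. Bystander: leave alone. Origin: centre of the underside.
- screw_tray: Blue open tray with one divider, 100 x 130 mm, 35 mm high. Bystander: leave alone. Origin: centre of the underside.
- screwdriver: Screwdriver with orange handle, 180 mm long, lying on the bench beyond the chassis. Bystander: leave alone. Origin: under about its middle; x along the shaft towards the tip.
Not all that is in view belongs to the job. Of the things like the transformer, leave any that is green or purple; of the rest the smaller one is meant.

How it is judged:
On the way, in this order (a step that is already met when the one before it is completed fails the run):
1. the spacer is on the post, flat on the chassis plate (z of spacer in the frame of chassis between 0.005 and 0.011 m and horizontal distance between spacer and chassis below 0.006 m and angle between spacer's own z axis and vertical below 0.08 rad), for 0.2 s.
2. the transformer is on the post, down on the spacer, its terminal block facing the terminal strip (z of transformer in the frame of chassis between 0.019 and 0.025 m and horizontal distance between transformer and chassis below 0.006 m and angle between transformer's own z axis and vertical below 0.08 rad and x of terminal in the frame of chassis below -0.02 m and y of terminal in the frame of chassis between -0.016 and 0.016 m), for 0.2 s.
At the end, for the whole second after the job is handed in: Spacer round the post, underside within 3 mm of the plate; transformer round the post, underside within 3 mm of the spacer's top; both within 6 mm of the post axis, tilt under 0.08 rad, at rest; terminal point on the strip's side, within 16 mm of the line from post to strip (about 20 degrees) (all of step 1 and all of step 2 and linear speed of each of spacer, transformer below 0.02 m/s); the robot touches nothing.
It fails at once if the flux bottle is moved more than 30 mm (distance of flux_bottle from where it was at the start of the episode above 0.03 m).
It fails at once if the screw tray is moved more than 30 mm (distance of screw_tray from where it was at the start of the episode above 0.03 m).
It fails at once if the screwdriver is moved more than 30 mm (distance of screwdriver from where it was at the start of the episode above 0.03 m).
It fails at once if the transformer is dropped (falls at over 0.45 m/s out of the fingers, that is from more than about 10 mm) (linear speed of transformer above 0.45 m/s and contact force between the fingers and transformer below 0.05 N).
It also fails if it takes over 51 s, if anything falls off the work surface, if the arm or the gripper's body presses on something with over 40 N, if the wrist force passes 120 N, or if a joint passes its speed limit or range.

## Working session

There is one attempt and no reset: what is moved stays moved. The work goes in short steps, each a Python script; the robot and the scene stay as the last script left them, time stands still between calls to the robot, and variables do not carry over. Pictures are saved under pics/ and viewed, about 8 in all and at most 12, crops included, and the job is handed in when it is done.

```bash
mkdir -p pics; ls; cat > h.py <<'E'
import numpy as np, cv2
from plant import *
from scipy.spatial.transform import Rotation as R
def intr(c):
    h,w=c["img"].shape[:2]; f=h/2/np.tan(np.radians(c["fov_y"])/2); return f,c["cx"],c["cy"]
def c2w(c,pose=None):
    if "extrinsics" in c: return np.linalg.inv(np.array(c["extrinsics"]))
    T=np.eye(4); T[:3,3]=pose[0]; T[:3,:3]=R.from_euler("xyz",pose[1]).as_matrix(); return T@np.array(c["mount"])
def pts(c,pose=None):
    f,cx,cy=intr(c); d=c["range_z"]; v,u=np.mgrid[:d.shape[0],:d.shape[1]]
    p=np.stack([(u-cx)/f*d,-(v-cy)/f*d,-d,np.ones_like(d)],-1)
    return (p@c2w(c,pose).T)[...,:3]
def ray(c,u,v,z,pose=None):
    f,cx,cy=intr(c); T=c2w(c,pose); d=T[:3,:3]@np.array([(u-cx)/f,-(v-cy)/f,-1]); o=T[:3,3]
    return o+d*(z-o[2])/d[2]
def shot(n):
    pose=(np.array(current_tcp_pos()),np.array(current_ee_rot())); c=capture(n); return c,pose
E
python3 - <<'E'
from h import *
for n in("scene","side","wrist"):
    c,p=shot(n); cv2.imwrite(f"pics/{n}0.png",c["img"]); print(n,c["fov_y"],c["cx"],c["cy"],[k for k in c],p,(c["range_z"]>0).mean())
    print(np.round(c2w(c,p),3)); 
    if n!="wrist": np.savez(f"{n}0.npz",**c)
    for k in c:
        if k not in("img","range_z","extrinsics"): print(k,c[k])
print(current_time(),pinch_z() if callable(pinch_z) else pinch_z, current_finger_gap())
E
```

```text
pics
scene 44.28670037007307 317.89958761118515 236.1803927654326 ['img', 'range_z', 'fov_y', 'cx', 'cy', 'extrinsics'] (array([ 6.24464520e-01, -4.57034848e-05,  2.25927922e-01]), array([-3.13996077e+00,  1.48452560e-04,  1.57073078e+00])) 0.9960384114583334
[[-0.179 -0.638  0.749  1.434]
 [ 0.984 -0.116  0.136  0.185]
 [-0.     0.761  0.648  0.84 ]
 [ 0.     0.     0.     1.   ]]
fov_y 44.28670037007307
cx 317.89958761118515
cy 236.1803927654326
side 50.99255624797076 317.34118187397115 238.58867870074732 ['img', 'range_z', 'fov_y', 'cx', 'cy', 'extrinsics'] (array([ 6.24488533e-01, -5.19285972e-05,  2.25946563e-01]), array([-3.14003555e+00,  1.44646060e-04,  1.57074637e+00])) 0.9960319010416666
[[-0.998  0.034 -0.05   0.524]
 [-0.058 -0.78   0.623  0.772]
 [-0.018  0.625  0.781  0.981]
 [ 0.     0.     0.     1.   ]]
fov_y 50.99255624797076
cx 317.34118187397115
cy 238.58867870074732
wrist 68.89492151839244 309.11197031973524 240.35882452336588 ['img', 'range_z', 'fov_y', 'cx', 'cy', 'mount'] (array([ 6.24556474e-01, -5.47004130e-05,  2.26049067e-01]), array([-3.14022878e+00,  1.29045395e-04,  1.57069840e+00])) 0.94689453125
[[ 1.    -0.     0.001  0.624]
 [-0.     0.97   0.244  0.065]
 [-0.001 -0.244  0.97   0.383]
 [ 0.     0.     0.     1.   ]]
fov_y 68.89492151839244
cx 309.11197031973524
cy 240.35882452336588
mount [[ 7.61950613e-05  9.69746294e-01  2.44114973e-01  6.50981730e-02]
 [ 9.99999847e-01  6.00772800e-05 -5.50784606e-04 -4.53274310e-04]
 [-5.48787094e-04  2.44114978e-01 -9.69746140e-01 -1.57167164e-01]
 [ 0.00000000e+00  0.00000000e+00  0.00000000e+00  1.00000000e+00]]
0.15 0.0188 0.09183532411953925
```

View pics/scene0.png

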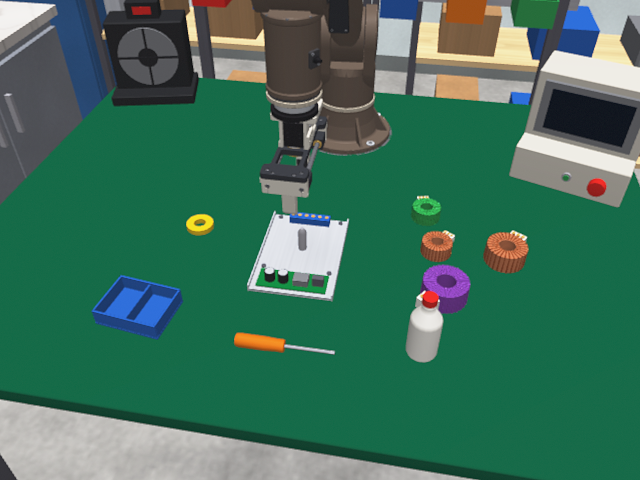

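View pics/side0.png

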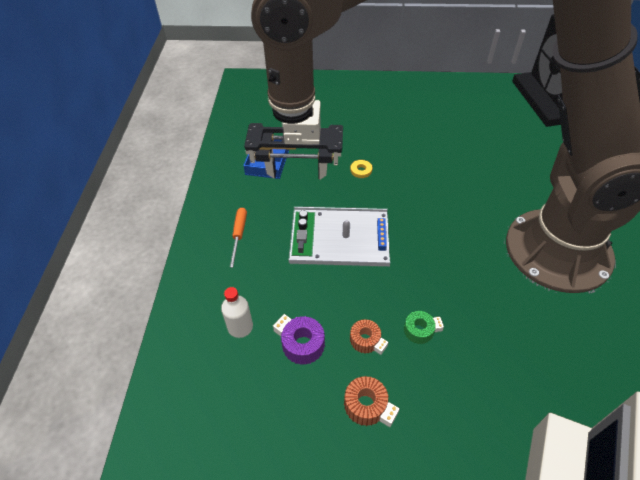

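Scene image: yellow spacer (200,224), post (302,238), blue strip (310,219), bottle (424,335), tray (137,305), screwdriver (285,345). The transformer candidates are green (427,208), purple (446,288), small copper (437,246) and large copper (506,252). The small copper one fits: it isn't green or purple, and it's the smaller of the other two. In the side image it is at (366,337), with the large one at (367,400).

```bash
cat > m.py <<'E'
from h import *
def circ(P):
    A=np.c_[2*P[:,:2],np.ones(len(P))]; s=np.linalg.lstsq(A,(P[:,:2]**2).sum(1),rcond=None)[0]
    return s[:2],np.sqrt(s[2]+s[:2]@s[:2])
def hull(P):
    return cv2.minEnclosingCircle(P[:,:2].astype(np.float32))
def mask(c,lo,hi):
    return cv2.inRange(cv2.cvtColor(c["img"],cv2.COLOR_BGR2HSV),lo,hi)>0
def comps(m,mn=60):
    n,l,s,ce=cv2.connectedComponentsWithStats(m.astype(np.uint8))
    return [(l==i,s[i,4],ce[i]) for i in range(1,n) if s[i,4]>=mn]
COL=dict(yellow=((22,120,90),(34,255,255)),copper=((3,110,60),(14,255,255)),blue=((104,140,50),(125,255,255)),white=((0,0,150),(180,50,255)))
E
python3 - <<'E'
from m import *
for n in("scene","side"):
    c=dict(np.load(f"{n}0.npz")); P=pts(c); z=P[...,2]
    inb=(np.abs(P[...,1])<.6)&(P[...,0]>.3)&(P[...,0]<1)&(c["range_z"]>0)
    for k in COL:
        for mm,a,ce in comps(mask(c,*COL[k])&inb&(z<.07)):
            q=P[mm]; zt=np.percentile(q[:,2],95); t=q[q[:,2]>zt-.004]
            print(n,k,a,ce.round(),"ztop",round(zt,4),"med",np.median(q,0).round(3),"top mean",t.mean(0).round(4),"encl",np.round(hull(t)[0],4),round(hull(t)[1],4))
    # post: points z .045-.07 near strip
    b=inb&(z>.05)&(z<.075)&(np.abs(P[...,1])<.3)&~mask(c,*COL["copper"])
    for mm,a,ce in comps(b,8): print(n,"high",a,ce.round(),P[mm].mean(0).round(4),P[mm][:,2].max().round(4))
    print("bench z",np.median(z[inb]).round(4))
a=cv2.imread("pics/scene0.png")[180:310,390:550];b=cv2.imread("pics/side0.png")[290:440,260:460]
cv2.imwrite("pics/crop.png",np.hstack([cv2.resize(x,(390,390),interpolation=2) for x in(a,b)]))
E
```

```text
scene yellow 464 [200. 224.] ztop 0.0158 med [ 0.482 -0.256  0.012] top mean [ 0.482  -0.2569  0.014 ] encl [ 0.4806 -0.2557] 0.0314
scene copper 774 [436. 246.] ztop 0.0336 med [0.485 0.263 0.029] top mean [0.4717 0.2631 0.0319] encl [0.47   0.2631] 0.0334
scene copper 1402 [505. 252.] ztop 0.0433 med [0.488 0.403 0.038] top mean [0.4719 0.4039 0.0416] encl [0.4696 0.4026] 0.0432
scene copper 401 [258. 344.] ztop 0.0249 med [ 0.795 -0.039  0.019] top mean [ 0.7875 -0.043   0.0231] encl [ 0.7878 -0.0387] 0.0448
scene blue 321 [310. 220.] ztop 0.027 med [ 0.437 -0.015  0.023] top mean [ 0.4333 -0.0145  0.0253] encl [ 0.4301 -0.0167] 0.0441
scene blue 3777 [138. 306.] ztop 0.0347 med [ 0.741 -0.284  0.014] top mean [ 0.7482 -0.2837  0.0337] encl [ 0.7449 -0.2854] 0.08
scene white 4756 [300. 253.] ztop 0.0185 med [ 0.531 -0.013  0.008] top mean [ 0.5823 -0.0203  0.0266] encl [ 0.5316 -0.0167] 0.1462
scene white 60 [419. 299.] ztop 0.0376 med [0.647 0.235 0.031] top mean [0.6405 0.2362 0.0354] encl [0.6368 0.2404] 0.0153
scene white 609 [424. 348.] ztop 0.0676 med [0.767 0.248 0.039] top
[... 1390 characters left out ...]
0.518 -0.009  0.01 ] top mean [ 0.525  -0.0027  0.0154] encl [ 0.5321 -0.0143] 0.1432
side white 148 [281. 323.] ztop 0.041 med [0.648 0.251 0.037] top mean [0.6472 0.2508 0.0388] encl [0.645 0.251] 0.0198
side white 77 [438. 323.] ztop 0.0331 med [0.316 0.229 0.027] top mean [0.3193 0.2326 0.0323] encl [0.3172 0.2313] 0.0135
side white 96 [381. 345.] ztop 0.0297 med [0.439 0.287 0.027] top mean [0.4384 0.2851 0.0276] encl [0.4365 0.2854] 0.0151
side white 206 [389. 413.] ztop 0.0373 med [0.425 0.431 0.034] top mean [0.4248 0.4287 0.0352] encl [0.4256 0.4287] 0.0192
side high 46 [346. 224.] [ 0.5172 -0.0124  0.059 ] 0.067
side high 168 [239. 321.] [0.7329 0.2655 0.0627] 0.0748
bench z 0.0027
```

View pics/crop.png

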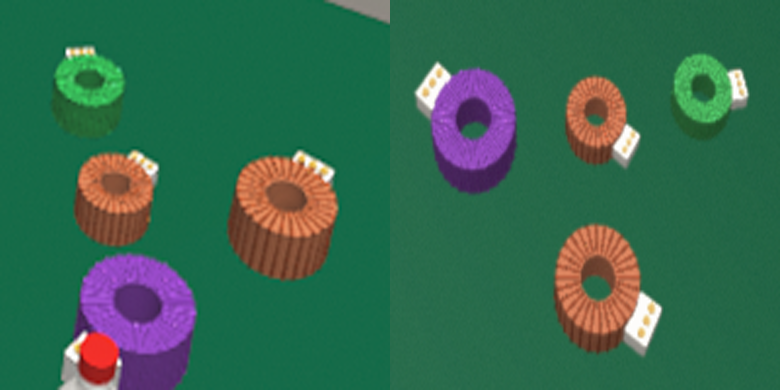

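The crop confirms it: the small copper ring (scene 437,246) is clearly smaller than the other copper one, and its terminal block points about 146° in world. Next I'll look at the chassis and the spacer from above.

```bash
cat >> m.py <<'E'
def look(name,xy,z,yaw):
    goto([xy[0],xy[1],z],[np.pi,0,yaw]); sleep(0.2)
    c,p=shot("wrist"); np.savez(name+".npz",**c,p0=p[0],p1=p[1]); cv2.imwrite(f"pics/{name}.png",c["img"]); return c,p
E
python3 - <<'E'
from m import *
c,p=look("wch",(.517,-.0155),.24,np.pi/2); P=pts(c,p); z=P[...,2]; v=c["range_z"]>0
print(current_time(),p)
hi=v&(z>.05)&(z<.068)&(np.hypot(P[...,0]-.517,P[...,1]+.0155)<.04)
for mm,a,ce in comps(hi,10): 
    t=mm&(z>P[mm][:,2].max()-.004); print("post",a,ce,P[mm].mean(0),"tip",P[t].mean(0),t.sum(),ray(c,*np.argwhere(t).mean(0)[::-1],.063,p))
for mm,a,ce in comps(mask(c,*COL["blue"])&v&(z<.06)): 
    q=P[mm&(z>.02)]; print("blue",a,ce,np.percentile(q[:,2],90),q.mean(0),cv2.minAreaRect((q[:,:2]*1000).astype(np.float32)))
pl=v&(z>.004)&(z<.03)&(np.hypot(P[...,0]-.53,P[...,1]+.0155)<.16); print("plate",cv2.minAreaRect((P[pl][:,:2]*1000).astype(np.float32)),np.median(z[pl]))
c,p=look("wsp",(.480,-.2557),.2,np.pi/2); P=pts(c,p)
for mm,a,ce in comps(mask(c,*COL["yellow"])):
    t=mm&(P[...,2]>np.percentile(P[mm][:,2],90)-.004); print("spacer",a,ce,hull(P[t]),np.median(P[t][:,2]))
    # ray-cast outer contour on top plane
    cn=max(cv2.findContours(t.astype(np.uint8),0,1)[0],key=len)[:,0]; print(hull(np.array([ray(c,u,w,.014,p) for u,w in cn])))
print(current_time(),p)
E
```

```text
0.9167 (array([ 0.51780244, -0.01524824,  0.23972896]), array([-3.14152137e+00, -1.67527963e-05,  1.57113826e+00]))
post 254 [306.8503937  220.44488189] [ 0.51529855 -0.01532153  0.05755783] tip [ 0.51520734 -0.01632399  0.06158836] 91 [ 0.51521623 -0.01604115  0.063     ]
blue 967 [225.92450879 214.08790072] 0.026057752598251115 [ 0.4280902  -0.01505171  0.02509078] ((427.6898498535156, -16.96564483642578), (19.137432098388672, 87.65763854980469), 0.4759659469127655)
blue 658 [455.12006079 455.41489362] 0.034319437719623945 [ 0.70140042 -0.3383282   0.02984017] ((697.1270751953125, -332.9903564453125), (25.702045440673828, 49.375160217285156), 36.42202377319336)
plate ((530.3252563476562, -16.605606079101562), (240.4110565185547, 170.43016052246094), 0.5608039498329163) 0.007553446070605013
spacer 2320 [305.81465517 221.38836207] ((0.4793511629104614, -0.2376449555158615), 0.04874293506145477) 0.013060807351432835
((0.4776139557361603, -0.25650012493133545), 0.029792945832014084)
2.1417 (array([ 0.48090979, -0.25404436,  0.20020112]), array([ 3.14103155e+00, -3.97079212e-04,  1.57363951e+00]))
```

View pics/wch.png

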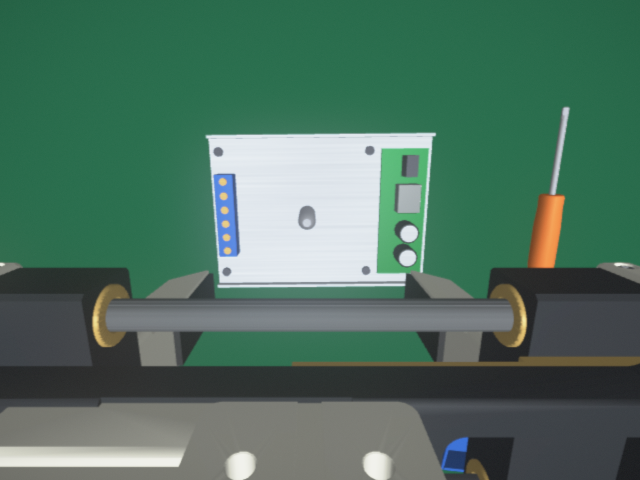

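Wrist view: post at (307,218), strip at (226,214) to its left, chassis yaw about 0.5°. Now I'll pick up the spacer and thread it on.

```bash
cat > s1.py <<'E'
from m import *
r=[np.pi,0,np.pi/2]
goto([.4785,-.2562,.06],r)
print("down",servo_line([.4785,-.2562,.004],r,vel=.1,contact_N=8),current_tcp_pos())
grab(); sleep(.2); g=np.array(current_tcp_pos()); print("gap",current_finger_gap(),g,current_force())
servo_line([.4785,-.2562,.12],r,vel=.2)
goto([.516,-.016,.12],r); sleep(.3); print(current_tcp_pos(),current_finger_gap(),current_force(),current_time())
c,p=shot("wrist"); cv2.imwrite("pics/held.png",c["img"]); np.savez("held.npz",**c,p0=p[0],p1=p[1])
P=pts(c,p); m_=mask(c,*COL["yellow"])
for mm,a,ce in comps(m_): 
    cn=max(cv2.findContours(mm.astype(np.uint8),0,1)[0],key=len)[:,0]; print(a,ce,np.median(P[mm],0),hull(np.array([ray(c,u,w,.12-g[2]+.014,p) for u,w in cn])))
E
python3 s1.py
```

```text
down False [ 0.47901095 -0.25648042  0.00468192]
gap 0.05808927086990978 [ 0.47855549 -0.2562359   0.0041361 ] [-1.21113131 -0.34853831  3.80703702]
[ 0.51603099 -0.0172109   0.12000192] 0.05778951738687434 [ 0.11552407 -0.67854896 -0.7658419 ] 6.2917
4964 [309.0914585  269.42304593] [ 0.51569471 -0.00254729  0.12894177] ((0.5156747102737427, -0.014414208941161633), 0.02903684414923191)
1984 [308.85584677 342.38256048] [ 0.51556567 -0.0386206   0.12892134] ((0.5153499841690063, -0.03311539813876152), 0.024501889944076538)
```

View pics/held.png

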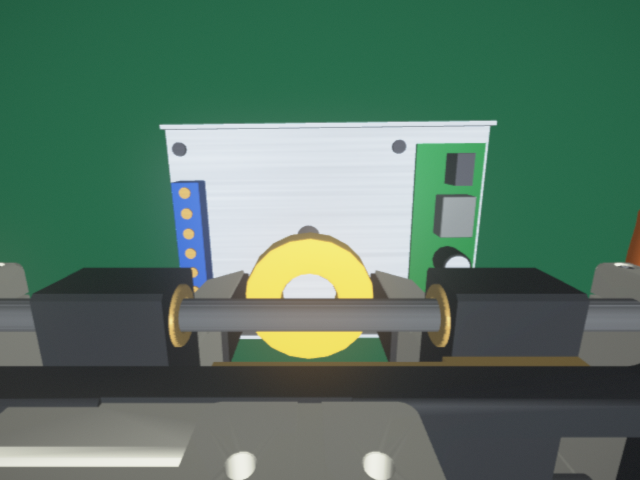

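The spacer is held, centred at about (309,296), and the post shows behind it at (308,233), so they line up laterally. I'll check the ring's y offset and then lower it.

```bash
cat > s2.py <<'E'
from m import *
r=[np.pi,0,np.pi/2]
c=dict(np.load("held.npz")); p=(c["p0"],c["p1"]); m_=mask(c,*COL["yellow"])
q=np.array([ray(c,u,w,.130,p) for w,u in np.argwhere(m_)]); ctr,rad=hull(q); off=np.array(ctr)-p[0][:2]; print("ring",ctr,rad,"off from TCP",off)
y=-.016-off[1]; x=.516-off[0]*.5
if abs(off[1])>.006: raise SystemExit
servo_line([x,y,.08],r,vel=.15); print(current_force())
print("contact",servo_line([x,y,.0125],r,vel=.07,contact_N=10),current_tcp_pos(),current_force(),current_time())
E
python3 s2.py
```

```text
ring (0.5156636238098145, -0.01734987646341324) 0.029440784826874733 off from TCP [-0.00036737 -0.00013898]
[ 1.33032675  0.13198661 -0.66159153]
contact True [ 0.51549807 -0.01589138  0.01206323] [-0.48795528  0.55747705  6.2514206 ] 7.7167
```

```bash
cat > s3.py <<'E'
from m import *
r=[np.pi,0,np.pi/2]
release(); sleep(.2); t=np.array(current_tcp_pos()); t[2]=.13
servo_line(t,r,vel=.25)
c,p=shot("side"); cv2.imwrite("pics/side1.png",c["img"][150:420,230:450]); P=pts(c)
mm=mask(c,*COL["yellow"])&(P[...,0]<.6); print("spacer ztop",np.percentile(P[mm][:,2],95),hull(P[mm]))
for y in (146,180.5): print(y,inverse_kinematics([.47,.263,.1],[np.pi,0,np.radians(y)]),inverse_kinematics([.516,-.016,.1],[np.pi,0,np.radians(y)]))
c,p=look("wtr",(.470,.2632),.2,np.radians(146)); P=pts(c,p); z=P[...,2]
near=np.hypot(P[...,0]-.47,P[...,1]-.263)<.06
mm=mask(c,*COL["copper"])&near; t=mm&(z>.026); print("copper",t.sum(),hull(P[t]),np.percentile(z[mm],95))
q=np.array([ray(c,u,w,.032,p) for w,u in np.argwhere(t)]); ctr,rad=hull(q); print("ray",ctr,rad)
w=mask(c,*COL["white"])&near&(z>.012)&(z<.045)
for k,a,ce in comps(w,30):
    b=P[k].mean(0); d=b[:2]-ctr; print("white",a,ce,b,np.hypot(*d),np.degrees(np.arctan2(d[1],d[0])),cv2.minAreaRect((P[k][:,:2]*1000).astype(np.float32)))
print(p,current_time())
s=cv2.imread("pics/side1.png"); s=cv2.resize(s,(391,480)); cv2.imwrite("pics/chk1.png",np.hstack([cv2.resize(s,(300,368)),cv2.resize(c["img"],(491,368))]))
E
python3 s3.py
```

```text
spacer ztop 0.02842865371724856 ((0.5154014825820923, 0.36476975679397583), 0.40782877802848816)
146 [-0.46533962  0.45017908 -0.19297133  1.91659983  0.11826146  0.78561569
  0.25409179] [ 0.0304889   0.41583509 -0.13494022  1.97364438  0.07921243  0.75704504
  0.82667687]
180.5 [-0.36601998  0.46469508 -0.32743238  1.90804399  0.20216708  0.80065065
  0.77696038] [ 0.13964043  0.42850268 -0.27870136  1.96440056  0.1649196   0.77019552
  1.34563849]
copper 2677 ((0.4677238464355469, 0.2636139690876007), 0.03169582039117813) 0.032535799287725375
ray (0.4675656855106354, 0.26375049352645874) 0.03160671144723892
white 480 [309.57708333 177.45208333] [0.43552867 0.28539983 0.02427196] 0.03866605953544434 145.95074944846655 ((435.5777893066406, 285.27630615234375), (25.513771057128906, 17.654937744140625), 55.82486343383789)
(array([0.47060066, 0.2615257 , 0.19960872]), array([-3.14063503e+00,  1.73658851e-04,  2.54493322e+00])) 10.7
```

View pics/chk1.png

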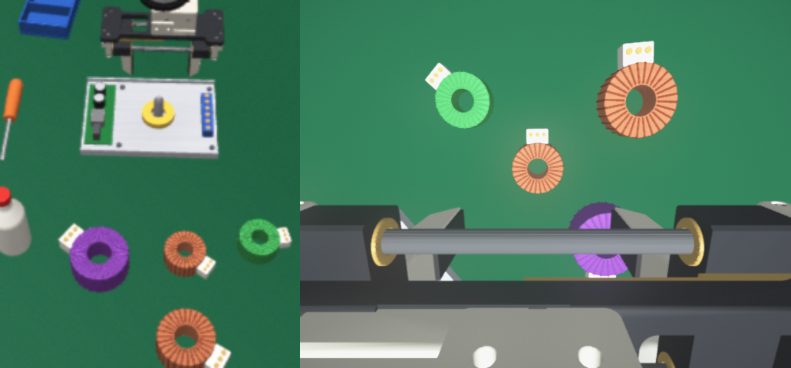

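The side crop shows the spacer flat round the post at about (158,113). The wrist view shows the small copper ring at (537,168) with its block straight ahead at (537,137), so its yaw matches. Now I'll grasp the transformer.

```bash
cat > s4.py <<'E'
from m import *
r=[np.pi,0,np.radians(146)]; x,y=.4685,.2635
servo_line([x,y,.07],r,vel=.15)
print("down",servo_line([x,y,.005],r,vel=.1,contact_N=8),current_tcp_pos())
grab(); sleep(.2); g=np.array(current_tcp_pos()); print("gap",current_finger_gap(),g,current_force())
servo_line([x,y,.13],r,vel=.15); print(current_finger_gap(),current_force())
r=[np.pi,0,np.pi+.009]
goto([.516,-.016,.13],r); sleep(.3); print(current_tcp_pos(),current_ee_rot(),current_finger_gap(),current_force(),current_time())
c,p=shot("wrist"); cv2.imwrite("pics/held2.png",c["img"]); np.savez("held2.npz",**c,p0=p[0],p1=p[1])
P=pts(c,p); zt=.13-g[2]+.032; near=(np.hypot(P[...,0]-.516,P[...,1]+.016)<.06)&(P[...,2]>.11)
m_=mask(c,*COL["copper"])&near; print("ztop",np.percentile(P[m_][:,2],90),zt)
q=np.array([ray(c,u,w,zt,p) for w,u in np.argwhere(m_&(P[...,2]>zt-.005))]); ctr,rad=hull(q); print("ring",ctr,rad,"off",np.array(ctr)-p[0][:2])
for k,a,ce in comps(mask(c,*COL["white"])&near&(P[...,2]<zt+.005),100):
    b=P[k].mean(0); print("white",a,ce,b,"ang",np.degrees(np.arctan2(*(b[:2]-ctr)[::-1])))
E
python3 s4.py
```

```text
down False [0.46882761 0.26376936 0.00543932]
gap 0.06450199363590937 [0.46860454 0.26353344 0.00525439] [-1.11691853 -1.52343618  5.11309349]
0.06398314612379347 [-0.24455988  0.62104826 -3.00411254]
[ 0.51609215 -0.01498961  0.1300138 ] [ 3.14140265e+00  9.63151774e-05 -3.13109425e+00] 0.06411013779254045 [ 0.02858203  0.27125598 -2.87249563] 15.65
ztop 0.15687695916162175 0.1567456083119484
ring (0.5149531364440918, -0.015098415315151215) 0.03157908469438553 off [-0.00113901 -0.0001088 ]
white 2523 [308.91993658 216.37891399] [ 0.47540192 -0.01578178  0.14805764] ang -179.01014239868994
```

View pics/held2.png

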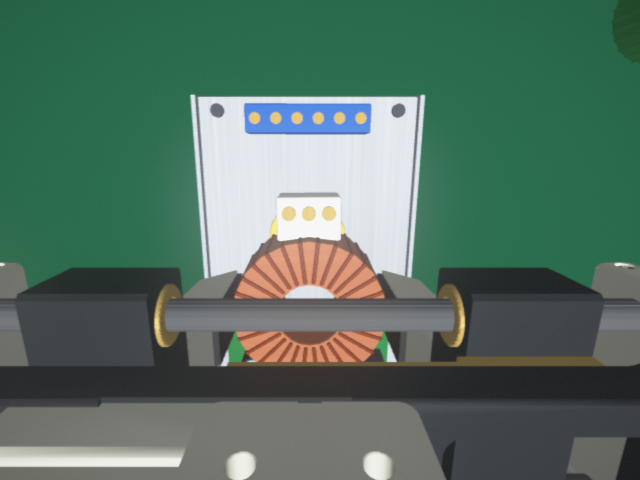

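The transformer is held squarely. Its terminal block at (309,216) lines up with the strip at (308,118). Lowering it now.

```bash
cat > s5.py <<'E'
from m import *
r=[np.pi,0,np.pi+.009]; x,y=.5165,-.016
servo_line([x,y,.09],r,vel=.12); sleep(.1)
print("contact",servo_line([x,y,.0262],r,vel=.05,contact_N=10),current_tcp_pos(),current_force(),current_time())
E
python3 s5.py
```

```text
contact True [ 0.51627658 -0.0160013   0.02721977] [-0.79110066 -0.1221765   7.05894665] 17.475
```

Contact came at TCP z = 0.0272, which is exactly the expected seated height. I'll release, retreat and check.

```bash
cat > s6.py <<'E'
from m import *
r=[np.pi,0,np.pi+.009]
release(); sleep(.2); t=np.array(current_tcp_pos()); t[2]=.2
servo_line(t,r,vel=.2); sleep(.3)
c,p=shot("wrist"); P=pts(c,p); z=P[...,2]; near=np.hypot(P[...,0]-.516,P[...,1]+.016)<.06
m_=mask(c,*COL["copper"])&near; zt=np.percentile(z[m_],95); t=m_&(z>.046); print("ztop",zt,"expect .054",hull(P[t]))
A=np.c_[P[t][:,:2],np.ones(t.sum())]; print("slope",np.linalg.lstsq(A,P[t][:,2],rcond=None)[0][:2])
for k,a,ce in comps(mask(c,*COL["white"])&near&(z>.025)&(z<.06),100): print("white",a,P[k].mean(0))
print(current_force(),current_finger_gap(),current_time())
s,_=shot("side"); s=cv2.resize(s["img"][150:300,260:430],(400,353)); cv2.imwrite("pics/fin.png",np.hstack([s,cv2.resize(c["img"],(400,353))]))
E
python3 s6.py
```

```text
ztop 0.054750907284941794 expect .054 ((0.5271428823471069, -0.010942138731479645), 0.025677895173430443)
slope [-0.03188262 -0.00940711]
white 541 [ 0.47640571 -0.01626534  0.04607615]
[ 0.03410624  0.49353211 -1.2323515 ] 0.09174614081331843 19.7
```

View pics/fin.png

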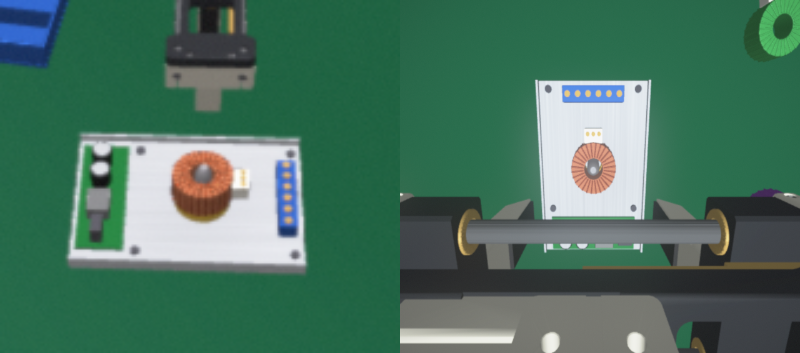

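The final view shows the transformer home on the spacer, with the terminal block facing the strip and the gripper clear of everything.

```bash
python3 -c "
from plant import *
print(sign_off(),current_time())"
```

```text
the job is handed in; nothing more can be done
the job is handed in; nothing more can be done
```

The job is handed in: the yellow spacer is on the post, flat on the plate, and the small copper transformer is lowered on top of it. The white terminal block faces the blue strip. The run stood at about 19.7 s of the 51 s just before hand-in, and `sign_off()` gives no verdict.

**Last checks that agreed:**
- **Seating:** the spacer touched down with the tool at 12.1 mm, about 8 mm above where it was gripped. The transformer touched down at 27.2 mm, about 22 mm above where it was gripped.
- **Heights:** from the wrist camera, the transformer's top is at 54.7 mm (54 expected). The points seen on the terminal block average 46 mm (its top should be at 47).
- **Facing:** the terminal block is at y = -16.3 mm and the post at about -16 mm, so it sits almost exactly on the line from post to strip.
- **Release:** the gripper is fully open and well clear. I made no contact with the bottle, tray or screwdriver, but did not re-measure their positions at the end.

**Checks that failed or disagreed:**
- **Final wrist fit:** the colour mask caught only part of the bright ring, so its enclosing circle (25.7 mm radius instead of 32, centre about 11 mm off) is not valid. The 0.03 rad slope from the same points is unreliable, though below the 0.08 limit.
- **Spacer height from the side camera:** the mask also picked up other objects, so I judged the spacer by the contact height and the picture instead.
- **Camera agreement:** the cameras differed by about 1.5 to 2 mm in x, so I used a value in between. That is within the 4 mm of clearance around the post.

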